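Ready the mobile repair bench for moving

TASK

The mobile bench is about to be wheeled away. First pull the disconnect plug straight up out of the battery box and put it down in the parts tray; next slide the lock bar of the cover rack fully to its open end; then slide each loose pump cover over the bench top, without lifting it, into a bay of its own until it rests against the back of the rack; finally slide the lock bar fully to its locked end. Leave everything else on the bench where it is.

Things in the scene. Friction and masses are not known exactly. Their poses are not given: they have to be found in the camera images.
- plug: Plug: black handle 36 x 36 x 50 mm tall, copper blade below (22 mm wide along plug y, up to 14 mm thick, 32 mm long). Origin: handle centre; z points away from the blade. 0.09 kg. Starts fully inserted, handle standing on the box top; a sprung detent lets go at 8 to 15 N of straight upward pull within the first 10 mm; the blade is clear of the slot after 35 mm.
- battery_box: Fixed grey battery box 110 x 110 x 55 mm tall with the plug's slot in the middle of its top. Origin at the centre of its underside; axes along its sides. It may stand on the left or the right of the bench.
- tray: Fixed open steel parts tray, 180 (its x) x 160 (its y) x 30 mm tall outside, walls and floor 4 to 5 mm thick. Origin at the centre of its underside. On the other side of the bench from the battery box.
- rack: Fixed grey rack without a floor: three bays side by side along its y, open at the top and towards the robot (-x). Origin on the bench top, where a cover's centre is when home in the middle bay. Back wall 36 mm tall, face at x = +46 mm. Four dividers 34 mm tall, 8 mm thick, at y = -162, -54, 54, 162 mm, from x = -54 mm back to the wall; bays 100 mm wide.
- bay0 (a point): Point on the bench top where a cover's centre is when home in the right (rack y = -108 mm) bay; same axes as the rack.
- bay1 (a point): Point on the bench top where a cover's centre is when home in the middle bay; same axes as the rack.
- bay2 (a point): Point on the bench top where a cover's centre is when home in the left (rack y = +108 mm) bay; same axes as the rack.
- lock (a joint): Position of the steel lock bar, m: 0 = open end stop, 0.054 = locked end stop; grows as it slides along the rack's +y. Friction about 6 N; stays where it is left. Starts partly or fully locked. The bar lies on top of the back wall; three arms, 8 mm wide, 40 to 48 mm above the bench, reach forward over the rack and end in tabs.
- lock_tab (a point): Middle of the three tabs of the lock bar, 108 mm apart along rack y: 8 mm wide, hanging at rack x = -63 to -55 mm down to 6 mm above the bench. Open, they stand in line with the dividers at rack y = -162, -54, 54 mm and leave the bays free; locked, they stand across the middle of the bays. The point is on the tab, 27 mm above the bench.
- lock_knob (a point): Grip point on the lock bar's upright black knob at the rack's left end: a block 28 (rack x) x 24 (rack y) mm, reaching from 50 to 100 mm above the bench. The point is on its centre line 80 mm up and moves with the bar (rack x = -30 mm, rack y = 195 mm + lock value).
- cover0: Round aluminium pump cover, a disc 90 mm in diameter and 28 mm thick lying flat, about 0.5 kg; too wide to grip. Origin at the centre of its underside. Two or three covers are there, in front of the rack (absent ones read None).
- cover1: Round aluminium pump cover, a disc 90 mm in diameter and 28 mm thick lying flat, about 0.5 kg; too wide to grip. Origin at the centre of its underside. Two or three covers are there, in front of the rack (absent ones read None).
- cover2: Round aluminium pump cover, a disc 90 mm in diameter and 28 mm thick lying flat, about 0.5 kg; too wide to grip. Origin at the centre of its underside. Two or three covers are there, in front of the rack (absent ones read None).
- spray_can: Bystander: spray can, 56 mm diameter, 160 mm tall; to be left alone.
- grease_jar: Bystander: white grease jar, 70 mm diameter, 80 mm tall; to be left alone.
- bearing: Bystander: steel bearing ring lying flat, 68 mm diameter, 20 mm tall; to be left alone.
- wood_block: Bystander: wooden packing block 60 x 90 x 30 mm; to be left alone.
- wrench: Bystander: wrench about 200 mm long behind the rack; to be left alone.
- hammer: Bystander: hammer lying on the right of the bench; to be left alone.
- mug: Bystander: workshop mug, 80 mm diameter, 90 mm tall; to be left alone.
There are look-alikes about, which are no part of the job. What is shaped like the cover2 but red is not meant. Leave any blue look-alike of the cover1 alone.

How it is judged:
By the outcome, as a careful person would: the job done as asked, in the order asked, and still so for the second after the job is handed in, with the robot touching nothing.
Of cover0, cover1, cover2 only 2 to 3 are there at a start; the rules pass over those that are not, and their reading is None.
At some moment in a run one of cover0, cover1, cover2 may be knocked a few centimetres aside while the robot is not near it.
Once in a run the grip may slacken for a moment while it holds something.
It also fails if it takes over 210 s, if anything falls off the work surface, if the arm or the gripper's body presses on something with over 40 N, if the wrist force passes 120 N, or if a joint passes its speed limit or range.

ROBOT

A 6-joint arm with a two-finger parallel gripper is mounted at the origin on the work surface. World frame = base frame: x ahead of the robot, y to its left, z up, the work surface at z = 0. Lengths are in mm, angles in rad, forces in N, time in s.
With the tool pointing down it reaches from about 350 to 975 mm from the base axis. Payload 7.1 kg.
Tool frame: the origin (TCP) lies midway between the tips of the shut fingers; the grasp point (between the pads) lies 19 mm behind it; z points along the fingers, y is the line along which they close (so a half turn about z gives the same grasp; the last joint's range is limited). The gripper opens to 88 mm and grips with 3 to 60 N. Pads are 20 mm wide; open, the fingers measure 115 mm over their backs; the gripper's body (75 mm by 178 mm) begins 61 mm behind the grasp point.
Start: joints at [-1.183, 0.423, 1.63, -0, 1.089, -0.019], TCP at [247.311, -573.971, 222.675] pointing down, gripper open.
Joint ranges: [-3, 3], [-0.9, 2.11], [0.09, 2.58], [-1.31, 4.45], [0.11, 2.69], [-2.54, 2.54]. Speed limits (rad/s): [2.39, 2.39, 3.01, 3.14, 3.14, 3.14].

INTERFACE

Orientations are given as a rotation vector (axis times angle).
In Python, from workcell import ctrl gives the robot as it stands. The module is installed in compiled form; this text tells all that it offers.
- The arm moves only by the tool apply_moves, never from a script. Its argument "targets" is a list of rows, each a list of 3 entries, a list of its own where there are three numbers: the opening, from -1 (shut) to 1 (fully open), then the shift along the tool's x, y, z normalised to -1 to 1, where 1 is 5 cm, then the turn, a rotation vector about the tool's x, y, z normalised to -1 to 1, where 1 is 90 degrees. In form: [[jaw, [x, y, z], [wx, wy, wz]], ...]. A call has 1 to 8 rows; each row shifts and turns the commanded pose from where the row before left it, along the tool's axes as they then stand; what a row does not reach is not made up. A row lasts 1/8 s, in which the tool goes at most 62.5 mm and 10.7 degrees, less where a joint would pass 70% of its speed; a pose out of reach is approached as far as the arm can. A call with a number of a shift or a turn outside -1 to 1 is refused whole. A call with a gripper value outside its range is refused whole. The fingers move at their own pace and stop on an object; the grip force is fixed at half the most. Time passes only in rows, so rows that do not move let the fingers close. It gives the time, the measured TCP pose, the force, the opening and the grip force at its end, in the units of the state.
- ctrl.get_obs(): the state, without advancing time (a new reading comes with each control period).
- ctrl.get_image(name): name is "scene" or "top" or "wrist"; returns a dict with "pixels" (400x640x3 uint8, blue, green, red), "camera_matrix" (3x3 intrinsics, pixels), "view" (4x4, takes a point from world to camera coordinates); the wrist camera has in their place "hand_eye" (4x4, takes a point from camera to tool coordinates, whose origin is the TCP and whose axes are the flange's). Camera axes: x right, y down, z forward; pixel columns grow to the right and rows downward; lengths in mm; the calibration is good to about 2 mm. A picture is of the moment at which its call begins: read the wrist's pose just before it. There is no depth.
- ctrl.close_job(): hands the job in; it is judged then, once.
Trained networks look in the newest picture that a camera, given by its name, has taken for a name from the list of things; names that differ only in an ending like _2 or _b are one class to them, and where a whole thing is asked for, a point or a joint stands for the part that bears it (a point fixed in the world has none). Each returns a list of dicts, best first, with "score" (0 to 1); they miss things now and then, are a little off and sometimes report something else, mostly with a low value. They report only what shows in the picture. A call takes as long as a camera call. They do not tell look-alikes from the thing itself.
- ctrl.masks_of(label, camera): "region" (400x640 bool, what is visible of it) and "bbox" ([left, top, right, bottom] in pixels, round what is visible of it).
- ctrl.pinpoint(label, camera): "xy" ([column, row] in pixels: a listed point, or the origin of a listed thing).
The state is a dict: "t": time; "qpos": joint angles; "qvel": joint speeds; "joint_torque": joint torques, N m; "ee_pos": TCP position; "orientation": TCP orientation; "ft_force": force on the tool from outside, world axes, zero at the start; "moment": the same for the moment, N m; "width": finger opening in mm; "grasp_force": force on a finger pad.
Only numpy, scipy, OpenCV 4.12 (cv2) and the standard library are available. Lean on these libraries where they do the work, as an engineer would, in place of code of your own. Each camera call takes 0.05 s, during which the arm holds its last target. There are 200 camera calls.

## Working session

There is one attempt and no reset: what is moved stays moved. The work goes in short steps, Python scripts to look and compute and a tool call to move; the robot and the scene stay as the last step left them, time stands still between calls to the robot, and variables do not carry over. Pictures are saved under pics/ and viewed, at most 14 in all, crops included, and the job is handed in when it is done.

Besides the shell and the picture viewer there is one more tool, called after "Emit:" as name(argument=value, ...), one argument or row to a line, values as JSON. apply_moves: Moves the arm, as the interface text tells. Scaled input: -1 to 1 covers 5 cm each way for a shift and 90 degrees each way for a turn. Its arguments: {"type":"object","properties":{"targets":{"type":"array"}},"required":["targets"]}

```bash
mkdir -p pics; cat > h.py <<'E'
import numpy as np, cv2
from scipy.spatial.transform import Rotation as R
from workcell import ctrl
def ray(im,uv,T=None):
    """camera centre and direction in world; T = tool pose for wrist"""
    K=np.array(im["camera_matrix"]); 
    if "view" in im: C=np.linalg.inv(np.array(im["view"]))
    else: C=T@np.array(im["hand_eye"])
    d=C[:3,:3]@np.linalg.inv(K)@np.array([uv[0],uv[1],1.0]); return C[:3,3],d
def at_z(im,uv,z,T=None):
    o,d=ray(im,uv,T); return o+d*(z-o[2])/d[2]
def tool(o=None):
    o=o or ctrl.get_obs(); T=np.eye(4); T[:3,:3]=R.from_rotvec(o["orientation"]).as_matrix(); T[:3,3]=o["ee_pos"]; return T
def proj(im,p):
    q=np.array(im["view"])@np.append(p,1); u=np.array(im["camera_matrix"])@q[:3]; return u[:2]/u[2]
E
python3 - <<'E'
from h import *
o=ctrl.get_obs(); print({k:np.round(v,3) for k,v in o.items()}); print(np.round(tool(o)[:3,:3],3))
Z=dict(plug=80,battery_box=0,tray=0,rack=0,bay0=0,bay1=0,bay2=0,lock_tab=27,lock_knob=80,cover0=0,spray_can=0,grease_jar=0,bearing=0,wood_block=0,hammer=0,mug=0)
for c in ("top","scene"):
    im=ctrl.get_image(c); cv2.imwrite(f"pics/{c}0.png",im["pixels"])
    for n,z in Z.items():
        print(c,n,[(round(d["score"],2),np.round(d["xy"]).tolist(),np.round(at_z(im,d["xy"],z)[:2]).tolist()) for d in ctrl.pinpoint(n,c)][:5])
E
```

```text
{'t': np.float64(0.0), 'qpos': array([-1.183,  0.424,  1.631,  0.   ,  1.089, -0.019]), 'qvel': array([-0.001, -0.   , -0.   ,  0.001,  0.002, -0.001]), 'joint_torque': array([ 0.0000e+00, -5.4463e+01, -2.7367e+01,  6.4000e-02,  2.3000e-02,
       -0.0000e+00]), 'ee_pos': array([ 247.119, -573.477,  221.925]), 'orientation': array([-3.075, -0.634,  0.   ]), 'ft_force': array([-0.851, -0.093, -0.424]), 'moment': array([ 0.03 , -0.037, -0.016]), 'grasp_force': np.float64(0.0), 'width': np.float64(87.396)}
[[ 0.918  0.396 -0.001]
 [ 0.396 -0.918  0.001]
 [ 0.    -0.001 -1.   ]]
top plug [(0.61, [423.0, 223.0], [482.0, -352.0])]
top battery_box [(0.59, [419.0, 228.0], [478.0, -362.0])]
top tray [(0.68, [169.0, 228.0], [481.0, 367.0]), (0.45, [278.0, 127.0], [792.0, 54.0])]
top rack [(0.63, [284.0, 190.0], [594.0, 33.0]), (0.4, [278.0, 126.0], [794.0, 55.0])]
top bay0 [(0.79, [281.0, 185.0], [607.0, 42.0]), (0.59, [246.0, 177.0], [635.0, 147.0]), (0.56, [317.0, 190.0], [594.0, -66.0])]
top bay1 [(0.79, [281.0, 185.0], [607.0, 42.0]), (0.59, [246.0, 177.0], [635.0, 147.0]), (0.56, [317.0, 
[... 1640 characters left out ...]
 [345.0, 273.0], [621.0, 280.0]), (0.26, [309.0, 225.0], [629.0, 66.0])]
scene cover0 [(0.95, [281.0, 177.0], [593.0, -209.0]), (0.89, [344.0, 203.0], [446.0, 14.0]), (0.89, [435.0, 258.0], [298.0, 368.0]), (0.61, [323.0, 173.0], [440.0, -142.0])]
scene spray_can [(0.6, [358.0, 319.0], [648.0, 408.0])]
scene grease_jar [(0.67, [243.0, 158.0], [675.0, -365.0]), (0.3, [347.0, 271.0], [589.0, 250.0]), (0.18, [320.0, 254.0], [634.0, 147.0])]
scene bearing [(0.64, [415.0, 226.0], [281.0, 228.0])]
scene wood_block [(0.23, [348.0, 275.0], [593.0, 264.0])]
scene hammer [(0.88, [293.0, 101.0], [353.0, -528.0]), (0.57, [263.0, 253.0], [802.0, 39.0])]
scene mug [(0.94, [238.0, 206.0], [791.0, -178.0])]
```

View pics/top0.png

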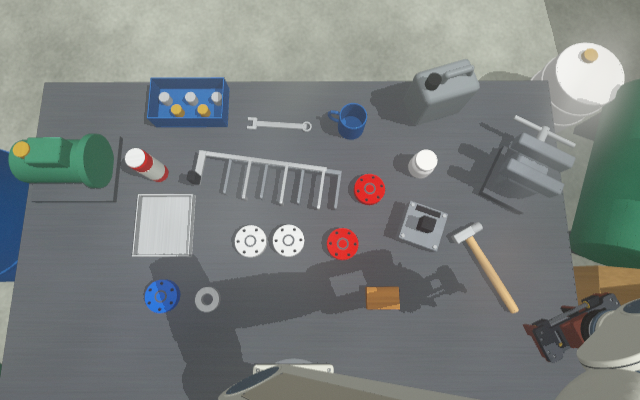

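View pics/scene0.png

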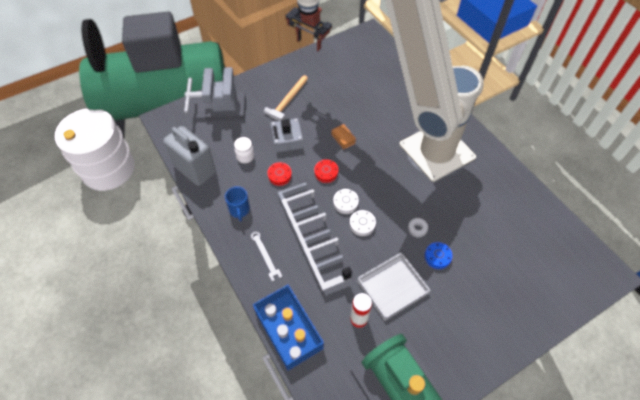

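The plug stands in the grey box at top (426,224). Other black things are the jerrycan cap at (433,82) and the lock knob at (194,177), so I choose (426,224). The aluminium covers are at (250,241) and (288,240). The red ones at (370,189) and (343,243) and the blue one at (162,296) are decoys. I'll move over the plug for the close wrist check.

Emit:
apply_moves(
  targets=[
    [1,[0.99,-0.34,-0.27],[0,0,0]],
    [1,[0.99,-0.34,-0.27],[0,0,0]],
    [1,[0.99,-0.34,-0.27],[0,0,0]],
    [1,[0.99,-0.34,-0.27],[0,0,0]],
    [1,[0.99,-0.34,-0.27],[0,0,0]],
    [1,[0.99,-0.34,-0.27],[0,0,0]],
    [1,[0,0,0],[0,0,0.1]],
    [1,[0,0,0],[0,0,0.1]],
  ],
)

```text
t: 2.7
ee_pos: [480.4, -362.0, 303.9]
orientation: [3.138, 0.14, 0.0]
ft_force: [-0.6, -0.1, 0.0]
width: 87.8
grasp_force: 0.0
```

Emit:
apply_moves(
  targets=[
    [1,[0,0,0],[0,0,0.1]],
    [1,[0,0,0],[0,0,0.1]],
    [1,[0,0,0],[0,0,0]],
    [1,[0,0,0],[0,0,0]],
  ],
)

```text
t: 3.2
ee_pos: [479.7, -362.8, 303.7]
orientation: [-3.123, 0.343, 0.0]
ft_force: [0.4, 0.1, -1.2]
width: 87.6
grasp_force: 0.0
```

```bash
python3 - <<'E'
from h import *
o=ctrl.get_obs();T=tool(o); im=ctrl.get_image("wrist"); cv2.imwrite("pics/w1.png",im["pixels"]); print(np.round(T,3),o["ft_force"])
print(np.round(im["hand_eye"],3).tolist(), np.round(im["camera_matrix"],1).tolist())
for n,z in (("plug",80),("battery_box",0)):
    print(n,[(d["score"],d["xy"],at_z(im,d["xy"],z,T)) for d in ctrl.pinpoint(n,"wrist")])
    for d in ctrl.masks_of(n,"wrist")[:2]:
        c=max(cv2.findContours(d["region"].astype(np.uint8),0,2)[0],key=cv2.contourArea); print(d["score"],d["bbox"],cv2.minAreaRect(c))
E
```

```text
[[ 9.76000e-01 -2.17000e-01 -0.00000e+00  4.79687e+02]
 [-2.17000e-01 -9.76000e-01  0.00000e+00 -3.62775e+02]
 [-0.00000e+00 -0.00000e+00 -1.00000e+00  3.03690e+02]
 [ 0.00000e+00  0.00000e+00  0.00000e+00  1.00000e+00]] [ 0.36747818  0.1069934  -1.24293254]
[[-0.0, -0.967, -0.253, 68.765], [1.0, -0.0, -0.0, -0.524], [0.0, -0.253, 0.967, -162.177], [0.0, 0.0, 0.0, 1.0]] [[290.5, 0.0, 323.6], [0.0, 290.5, 201.8], [0.0, 0.0, 1.0]]
plug [(0.75, [323.5, 176.9], array([ 482.22815475, -362.51033122,   80.        ]))]
0.79 [306.9, 161.6, 337.8, 196.3] ((322.4923400878906, 178.56153869628906), (28.155881881713867, 31.75288963317871), 7.125016689300537)
battery_box [(0.93, [323.6, 172.2], array([ 476.26756743, -361.2931962 ,    0.        ]))]
0.6 [283.4, 131.1, 367.9, 213.9] ((322.32000732421875, 173.760009765625), (79.47879791259766, 78.6302719116211), 8.130102157592773)
```

View pics/w1.png

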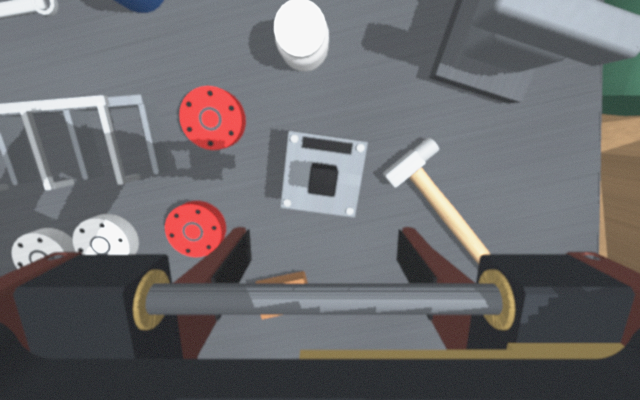

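The wrist view shows the black handle at (323,178) in the middle of the grey box, turned about 7° from the tool. No look-alike is near it. I'll grasp.

Emit:
apply_moves(
  targets=[
    [1,[0,0,0],[0,0,0.08]],
    [1,[0,0,0.9],[0,0,0]],
    [1,[0,0,0.9],[0,0,0]],
    [1,[0,0,0.9],[0,0,0]],
    [1,[0,0,0.9],[0,0,0]],
    [1,[0,0,0.8],[0,0,0]],
    [1,[0,0,0.4],[0,0,0]],
    [1,[0,0,0],[0,0,0]],
  ],
)

```text
t: 4.45
ee_pos: [479.2, -362.4, 62.7]
orientation: [-3.093, 0.542, 0.003]
ft_force: [0.4, 1.0, 0.3]
width: 87.7
grasp_force: 0.0
```

Emit:
apply_moves(
  targets=[
    [-1,[0,0,0],[0,0,0]],
    [-1,[0,0,0],[0,0,0]],
    [-1,[0,0,0],[0,0,0]],
    [-1,[0,0,0],[0,0,0]],
    [-1,[0,0,0],[0,0,0]],
    [-1,[0,0,0],[0,0,0]],
  ],
)

```text
t: 5.2
ee_pos: [479.8, -362.5, 63.8]
orientation: [-3.094, 0.543, 0.0]
ft_force: [0.8, 2.5, 1.8]
width: 35.9
grasp_force: 30.0
```

Emit:
apply_moves(
  targets=[
    [-1,[0,0,-0.06],[0,0,0]],
    [-1,[0,0,-0.1],[0,0,0]],
    [-1,[0,0,-0.1],[0,0,0]],
    [-1,[0,0,-0.2],[0,0,0]],
    [-1,[0,0,-0.2],[0,0,0]],
    [-1,[0,0,-0.3],[0,0,0]],
    [-1,[0,0,-0.3],[0,0,0]],
    [-1,[0,0,0],[0,0,0]],
  ],
)

```text
t: 6.2
ee_pos: [480.7, -363.7, 128.8]
orientation: [3.093, -0.542, 0.005]
ft_force: [0.3, 0.2, -0.8]
width: 35.8
grasp_force: 30.0
```

Emit:
apply_moves(
  targets=[
    [-1,[0,0,-0.8],[0,0,0]],
    [-1,[0,0,-0.8],[0,0,0]],
    [-1,[-0.3,-0.86,0],[0,0,0]],
    [-1,[-0.3,-0.86,0],[0,0,0]],
    [-1,[-0.3,-0.86,0],[0,0,0]],
    [-1,[-0.3,-0.86,0],[0,0,0]],
    [-1,[-0.3,-0.86,0],[0,0,0]],
    [-1,[-0.3,-0.86,0],[0,0,0]],
  ],
)

```text
t: 7.2
ee_pos: [482.5, -88.2, 206.6]
orientation: [3.094, -0.543, -0.0]
ft_force: [0.8, 0.7, -1.1]
width: 35.6
grasp_force: 30.0
```

Emit:
apply_moves(
  targets=[
    [-1,[-0.3,-0.86,0],[0,0,0]],
    [-1,[-0.3,-0.86,0],[0,0,0]],
    [-1,[-0.3,-0.86,0],[0,0,0]],
    [-1,[-0.3,-0.86,0],[0,0,0]],
    [-1,[-0.3,-0.86,0],[0,0,0]],
    [-1,[-0.3,-0.86,0],[0,0,0]],
    [-1,[-0.3,-0.86,0],[0,0,0]],
    [-1,[-0.3,-0.86,0],[0,0,0]],
  ],
)

```text
t: 8.2
ee_pos: [486.8, 276.2, 206.5]
orientation: [3.094, -0.542, -0.0]
ft_force: [0.8, -0.3, -0.4]
width: 36.3
grasp_force: 30.0
```

Emit:
apply_moves(
  targets=[
    [-1,[-0.3,-0.86,0],[0,0,0]],
    [-1,[-0.3,-0.86,0],[0,0,0]],
    [-1,[0,0,0],[0,0,-0.11]],
    [-1,[0,0,0],[0,0,-0.11]],
    [-1,[0,0,0],[0,0,0]],
  ],
)

```text
t: 8.82
ee_pos: [488.0, 365.6, 206.2]
orientation: [3.141, -0.004, -0.001]
ft_force: [-0.5, 0.2, -0.6]
width: 36.3
grasp_force: 30.0
```

```bash
cat > m.py <<'E'
from h import *
import sys
# rectangle fit: tray
o=ctrl.get_obs();T=tool(o); im=ctrl.get_image("wrist"); cv2.imwrite("pics/w2.png",im["pixels"]); print(np.round(T,3))
print([(d["score"],d["xy"],np.round(at_z(im,d["xy"],0,T))) for d in ctrl.pinpoint("tray","wrist")])
for d in ctrl.masks_of("tray","wrist")[:1]:
    c=max(cv2.findContours(d["region"].astype(np.uint8),0,2)[0],key=cv2.contourArea)[:,0]
    P=np.array([at_z(im,p,30,T)[:2] for p in c.astype(float)],np.float32); print(d["bbox"],cv2.minAreaRect(P))
E
python3 m.py
```

```text
[[ 1.00000e+00 -3.00000e-03 -1.00000e-03  4.87991e+02]
 [-3.00000e-03 -1.00000e+00 -0.00000e+00  3.65591e+02]
 [-1.00000e-03  0.00000e+00 -1.00000e+00  2.06217e+02]
 [ 0.00000e+00  0.00000e+00  0.00000e+00  1.00000e+00]]
[(0.59, [317.7, 179.9], array([490., 374.,   0.]))]
[242.6, 102.9, 384.9, 253.4] ((489.8515319824219, 375.95843505859375), (179.04624938964844, 161.4125213623047), 0.045770272612571716)
```

View pics/w2.png

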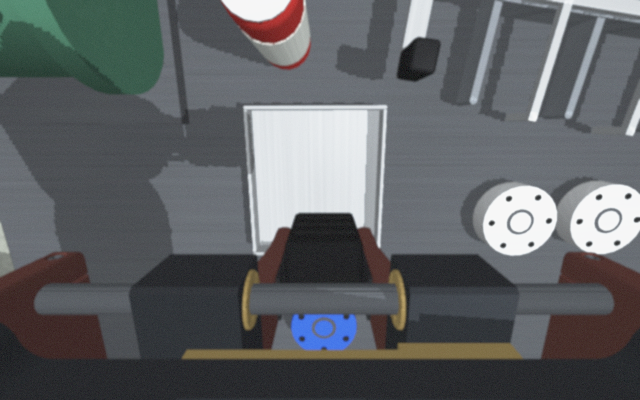

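Emit:
apply_moves(
  targets=[
    [-1,[0.26,-0.18,0.6],[0,0,0]],
    [-1,[0,0,0.9],[0,0,0]],
    [-1,[0,0,0.6],[0,0,0]],
    [-1,[0,0,0],[0,0.11,0]],
    [-1,[0,0,0],[0,0.11,0]],
    [-1,[0,0,0],[0,0.11,0]],
    [-1,[0,0,0],[0,0.11,0]],
    [-1,[0,0,0],[0,0,0]],
  ],
)

```text
t: 9.98
ee_pos: [562.4, 334.9, 158.4]
orientation: [-2.94, -0.132, -0.753]
ft_force: [-1.7, 0.6, -0.2]
width: 36.1
grasp_force: 30.0
```

```bash
python3 - <<'E'
from h import *
o=ctrl.get_obs(); print(np.round(o["qpos"],3),np.round(tool(o),3))
E
```

```text
[ 0.598  0.412  1.951 -0.529  0.335  2.541] [[ 8.74000e-01  1.09000e-01  4.74000e-01  5.62352e+02]
 [ 5.80000e-02 -9.91000e-01  1.22000e-01  3.34940e+02]
 [ 4.83000e-01 -7.90000e-02 -8.72000e-01  1.58447e+02]
 [ 0.00000e+00  0.00000e+00  0.00000e+00  1.00000e+00]]
```

Emit:
apply_moves(
  targets=[
    [-1,[0,0,0],[0.054,-0.009,-0.097]],
    [-1,[0,0,0],[0.054,-0.009,-0.097]],
    [-1,[0,0,0],[0.054,-0.009,-0.097]],
    [-1,[0,0,0],[0.054,-0.009,-0.097]],
    [-1,[0,0,0],[0.054,-0.009,-0.097]],
    [-1,[0,0,0],[0.054,-0.009,-0.097]],
    [-1,[0,0,0],[0.054,-0.009,-0.097]],
    [-1,[0,0,0],[0.054,-0.009,-0.097]],
  ],
)

```text
t: 10.98
ee_pos: [554.6, 333.2, 150.1]
orientation: [-2.433, -1.344, -0.498]
ft_force: [-0.2, 0.1, 0.0]
width: 35.6
grasp_force: 30.0
```

```bash
cat > g.py <<'E'
from h import *
import sys
# world displacement to (x,y,z) in tool axes, in units of 50 mm
o=ctrl.get_obs();T=tool(o)
print("q",np.round(o["qpos"],2),"w",round(float(o["width"]),1)); print(np.round(T,3))
if len(sys.argv)>3: print("units",np.round(T[:3,:3].T@(np.array(sys.argv[1:4],float)-T[:3,3])/50,2))
E
python3 g.py 492 395 52
```

```text
q [0.35 0.46 1.88 0.68 0.6  0.39] w 35.6
[[ 4.98000e-01  8.55000e-01  1.48000e-01  5.54616e+02]
 [ 7.45000e-01 -5.08000e-01  4.32000e-01  3.33217e+02]
 [ 4.45000e-01 -1.05000e-01 -8.89000e-01  1.50094e+02]
 [ 0.00000e+00  0.00000e+00  0.00000e+00  1.00000e+00]]
units [-0.58 -1.49  2.09]
```

Emit:
apply_moves(
  targets=[
    [-1,[-0.18,-0.35,0.52],[0,0,0]],
    [-1,[-0.18,-0.35,0.52],[0,0,0]],
    [-1,[-0.18,-0.35,0.52],[0,0,0]],
    [-1,[-0.18,-0.35,0.52],[0,0,0]],
    [-1,[0,0,0],[0,0,0]],
    [-1,[0,0,0],[0,0,0]],
  ],
)

```text
t: 11.72
ee_pos: [494.3, 386.5, 49.5]
orientation: [-2.439, -1.34, -0.502]
ft_force: [0.3, -0.1, -0.8]
width: 36.0
grasp_force: 30.0
```

```bash
python3 g.py 492 387 48
```

```text
q [0.49 0.6  1.97 1.02 0.37 0.13] w 36.0
[[ 5.00000e-01  8.52000e-01  1.53000e-01  4.94338e+02]
 [ 7.43000e-01 -5.13000e-01  4.30000e-01  3.86455e+02]
 [ 4.45000e-01 -1.02000e-01 -8.90000e-01  4.94650e+01]
 [ 0.00000e+00  0.00000e+00  0.00000e+00  1.00000e+00]]
units [-0.03 -0.04  0.02]
```

Emit:
apply_moves(
  targets=[
    [-1,[-0.03,0,0.06],[0,0,0]],
    [-1,[0,0,0],[0,0,0]],
    [1,[0,0,0],[0,0,0]],
    [1,[0,0,0],[0,0,0]],
    [1,[0,0,0],[0,0,0]],
    [1,[0,0,0],[0,0,0]],
    [1,[0,0,-0.5],[0,0,0]],
    [1,[0,0,-0.9],[0,0,0]],
  ],
)

```text
t: 12.72
ee_pos: [481.8, 355.6, 107.3]
orientation: [-2.44, -1.342, -0.498]
ft_force: [0.2, 0.3, 0.7]
width: 87.7
grasp_force: 0.0
```

```bash
python3 g.py; python3 - <<'E'
from h import *
im=ctrl.get_image("top"); cv2.imwrite("pics/t2.png",cv2.resize(im["pixels"][110:320,110:450],None,fx=2.3,fy=2.3,interpolation=2))
print([(d["score"],d["xy"],at_z(im,d["xy"],20)) for d in ctrl.pinpoint("plug","top")])
E
```

```text
q [0.45 0.47 2.02 0.84 0.45 0.29] w 87.7
[[ 5.00000e-01  8.53000e-01  1.50000e-01  4.81786e+02]
 [ 7.44000e-01 -5.12000e-01  4.28000e-01  3.55627e+02]
 [ 4.42000e-01 -1.03000e-01 -8.91000e-01  1.07259e+02]
 [ 0.00000e+00  0.00000e+00  0.00000e+00  1.00000e+00]]
[]
```

View pics/t2.png

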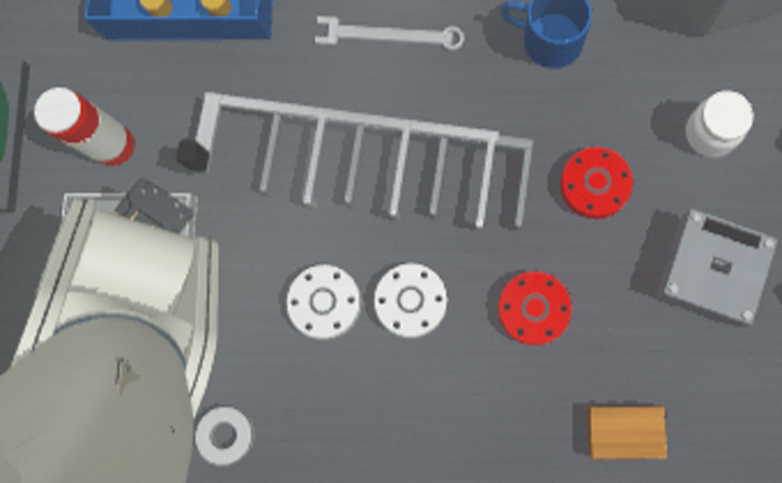

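Plug is gone from the box; the arm hides the tray. The four dividers (about (264..522, 190..225) in the crop) alternate with the arms, so the lock is at or near fully locked. Next I level the tool and look at tray and knob.

Emit:
apply_moves(
  targets=[
    [1,[0,0,-1],[0,0,0]],
    [1,[0,0,-1],[0,0,0]],
    [1,[0,0,-1],[0,0,0]],
    [1,[0,0,0],[-0.023,-0.097,0]],
    [1,[0,0,0],[-0.023,-0.097,0]],
    [1,[0,0,0],[-0.023,-0.097,0]],
    [1,[0,0,0],[0,0,0.1]],
    [1,[0,0,0],[0,0,0.1]],
  ],
)

```text
t: 13.82
ee_pos: [459.4, 292.6, 240.5]
orientation: [-2.957, -1.058, -0.006]
ft_force: [-0.0, -0.0, -0.8]
width: 87.8
grasp_force: 0.0
```

Emit:
apply_moves(
  targets=[
    [1,[0,0,0],[0,0,0.1]],
    [1,[0,0,0],[0,0,0.1]],
    [1,[0,0,0],[0,0,0.1]],
    [1,[0,0,0],[0,0,0.1]],
    [1,[0,0,0],[0,0,0.1]],
    [1,[0,0,0],[0,0,0]],
  ],
)

```text
t: 14.58
ee_pos: [459.5, 291.9, 240.8]
orientation: [-3.136, 0.146, -0.006]
ft_force: [-0.6, -0.1, -0.5]
width: 88.0
grasp_force: 0.0
```

```bash
python3 g.py 590 200 260; python3 - <<'E'
from h import *
T=tool(); im=ctrl.get_image("wrist"); cv2.imwrite("pics/w3.png",im["pixels"])
for n,z in (("plug",20),("lock_knob",80),("lock_tab",27),("tray",0)):print(n,[(round(d["score"],2),np.round(d["xy"]),np.round(at_z(im,d["xy"],z,T))) for d in ctrl.pinpoint(n,"wrist")])
E
```

```text
q [ 0.54  0.28  1.8  -0.    1.06  2.21] w 88.0
[[ 9.96000e-01 -9.30000e-02  4.00000e-03  4.59500e+02]
 [-9.30000e-02 -9.96000e-01  2.00000e-03  2.91905e+02]
 [ 4.00000e-03 -3.00000e-03 -1.00000e+00  2.40776e+02]
 [ 0.00000e+00  0.00000e+00  0.00000e+00  1.00000e+00]]
units [ 2.77  1.59 -0.38]
plug [(0.64, array([284., 181.]), array([462., 346.,  20.]))]
lock_knob [(0.94, array([323.,  36.]), array([616., 279.,  80.]))]
lock_tab [(0.73, array([528.,  92.]), array([546.,  35.,  27.]))]
tray [(0.73, array([261., 163.]), array([487., 378.,   0.]))]
```

View pics/w3.png

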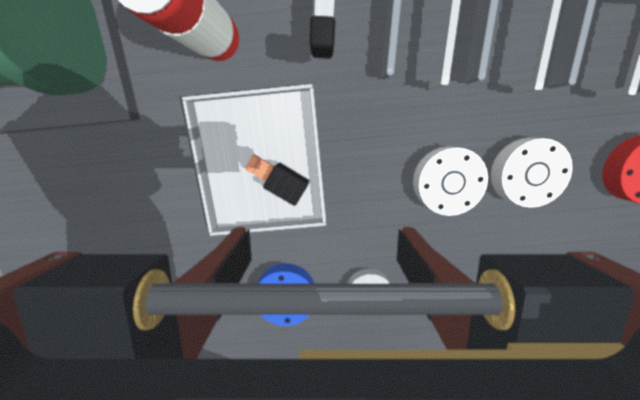

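The plug lies flat inside the tray at (275,178), and the black knob is at (323,36). Now a view centred on the rack to fix its pose.

Emit:
apply_moves(
  targets=[
    [1,[0.2,0.8,-0.4],[0,0,0.0]],
    [1,[0.2,0.8,-0.4],[0,0,0.0]],
    [1,[0.2,0.8,-0.4],[0,0,0.0]],
    [1,[0.2,0.8,-0.4],[0,0,0.0]],
    [1,[0,0,0],[0,0,0]],
    [1,[0,0,0],[0,0,0]],
  ],
)

```text
t: 15.58
ee_pos: [483.8, 128.5, 320.9]
orientation: [-3.135, 0.149, -0.007]
ft_force: [-0.1, -0.6, -0.1]
width: 87.9
grasp_force: 0.0
```

```bash
python3 - <<'E'
from h import *
T=tool(); im=ctrl.get_image("wrist"); cv2.imwrite("pics/w4.png",cv2.resize(im["pixels"][:240],None,fx=1.25,fy=1.25)); print(np.round(T,3)); np.savez("w4.npz",T=T,K=im["camera_matrix"],H=im["hand_eye"],px=im["pixels"])
for n,z in (("rack",0),("bay1",0),("lock_knob",80),("lock_tab",27),("cover0",0)):print(n,[(round(d["score"],2),np.round(d["xy"]),np.round(at_z(im,d["xy"],z,T))) for d in ctrl.pinpoint(n,"wrist")])
E
```

```text
[[ 9.95000e-01 -9.50000e-02  5.00000e-03  4.83793e+02]
 [-9.50000e-02 -9.95000e-01  2.00000e-03  1.28546e+02]
 [ 4.00000e-03 -3.00000e-03 -1.00000e+00  3.20917e+02]
 [ 0.00000e+00  0.00000e+00  0.00000e+00  1.00000e+00]]
rack [(0.58, array([377.,  81.]), array([614.,  34.,  -0.]))]
bay1 []
lock_knob [(0.56, array([200.,  89.]), array([615., 279.,  80.])), (0.38, array([198., 197.]), array([473., 312.,  80.]))]
lock_tab [(0.94, array([380., 126.]), array([546.,  38.,  27.])), (0.59, array([626., 145.]), array([ 481., -337.,   27.]))]
cover0 [(0.95, array([330., 196.]), array([437., 124.,   0.])), (0.85, array([392., 187.]), array([443.,  18.,   0.])), (0.78, array([482., 185.]), array([ 432., -134.,    0.])), (0.74, array([541.,  75.]), array([ 597., -218.,    0.]))]
```

View pics/w4.png

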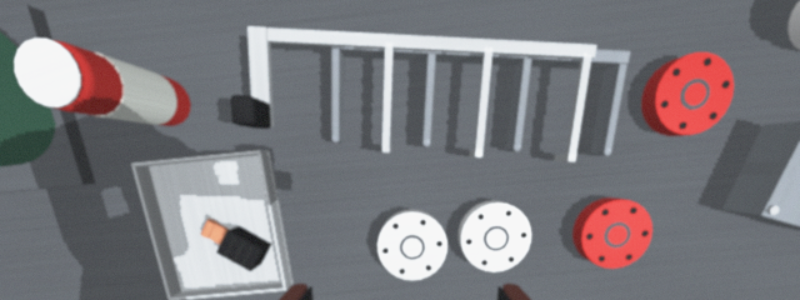

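```bash
python3 - <<'E'
from h import *
from scipy.optimize import least_squares
d=np.load("w4.npz"); im={"camera_matrix":d["K"],"hand_eye":d["H"]};T=d["T"]
def w(u,v,z): return at_z(im,(u/1.25,v/1.25),z,T)[:2]
div=np.array([w(336,140,34),w(427,145,34),w(518,151,34),w(608,155,34)]); arm=np.array([w(387,152,48),w(480,157,48),w(573,160,48)])
print(div.round(),arm.round())
kn=at_z(im,(200,89),80,T)[:2]
mod=np.array([(-54,y) for y in (162,54,-54,-162)]); 
def f(p):
    c,s=np.cos(p[2]),np.sin(p[2]);M=np.array([[c,-s],[s,c]])
    a=np.array([(-63,y+p[3]) for y in (54,-54,-162)]); k=np.array([[-30,195+p[3]]])
    return np.concatenate([(M@m.T).T+p[:2]-q for m,q in ((mod,div),(a,arm),(k,kn[None]))]).ravel()
r=least_squares(f,[610,40,-.15,40],x_scale=[1,1,.01,1]);p=r.x;print(p,r.fun.round(1))
np.save("rack.npy",p[:3])
c,s=np.cos(p[2]),np.sin(p[2]);M=np.array([[c,-s],[s,c]])
for cv in ((437,124),(443,18),(432,-134),(597,-218)): print(M.T@(np.array(cv)-p[:2]))
print("knob",M@[-30,195+p[3]]+p[:2], "open",M@[-30,195]+p[:2])
E
```

```text
[[ 581.  202.]
 [ 565.   95.]
 [ 548.  -12.]
 [ 533. -119.]] [[562. 143.]
 [546.  36.]
 [532. -71.]]
[ 6.10128425e+02  3.41011083e+01 -1.44293351e-01  4.72275759e+01] [-1.2 -0.1 -0.8 -0.2  0.8  0.3  0.1  0.2  0.8  0.4  1.1  0.2 -0.8  0.6
  0.1 -1.4]
[-184.25607978   64.06995766]
[-163.07635815  -39.96570638]
[-152.10548312 -191.9678113 ]
[  23.25842347 -251.36899197]
knob [615.27086126 278.12519295] open [608.47985885 231.38841719]
```

Emit:
apply_moves(
  targets=[
    [1,[0,0,0],[0,0,0.03]],
    [1,[0.54,-0.83,0],[0,0,0]],
    [1,[0.54,-0.83,0],[0,0,0]],
    [1,[0.54,-0.83,0],[0,0,0]],
    [1,[0.54,-0.83,0],[0,0,0]],
    [1,[0,0,0.9],[0,0,0]],
    [1,[0,0,0.9],[0,0,0]],
    [1,[0,0,0],[0,0,0]],
  ],
)

```text
t: 16.88
ee_pos: [612.3, 277.1, 227.9]
orientation: [3.132, -0.222, -0.004]
ft_force: [-0.4, -0.6, 0.6]
width: 87.8
grasp_force: 0.0
```

```bash
python3 g.py 615.3 278 61; python3 - <<'E'
from h import *
T=tool(); im=ctrl.get_image("wrist")
for n,z in (("lock_knob",80),):print(n,[(round(d["score"],2),np.round(d["xy"]),np.round(at_z(im,d["xy"],z,T))) for d in ctrl.pinpoint(n,"wrist")])
E
```

```text
q [ 0.41  0.49  1.51 -0.    1.14  2.12] w 87.8
[[ 9.90000e-01 -1.41000e-01 -3.00000e-03  6.12281e+02]
 [-1.41000e-01 -9.90000e-01 -1.00000e-03  2.77102e+02]
 [-2.00000e-03  2.00000e-03 -1.00000e+00  2.27900e+02]
 [ 0.00000e+00  0.00000e+00  0.00000e+00  1.00000e+00]]
units [ 0.07 -0.03  3.34]
lock_knob [(0.72, array([322., 186.]), array([618., 279.,  80.])), (0.58, array([511., 266.]), array([492.,  73.,  80.]))]
```

Emit:
apply_moves(
  targets=[
    [1,[0.07,-0.03,0.9],[0,0,0]],
    [1,[0,0,0.9],[0,0,0]],
    [1,[0,0,0.9],[0,0,0]],
    [1,[0,0,0.6],[0,0,0]],
    [-1,[0,0,0],[0,0,0]],
    [-1,[0,0,0],[0,0,0]],
    [-1,[0,0,0],[0,0,0]],
    [-1,[0,0,0],[0,0,0]],
  ],
)

```text
t: 17.98
ee_pos: [620.2, 279.2, 68.8]
orientation: [-3.13, 0.223, -0.011]
ft_force: [-0.1, 0.6, 0.2]
width: 51.2
grasp_force: 0.0
```

Emit:
apply_moves(
  targets=[
    [-1,[0,0,0],[0,0,0]],
    [-1,[0,0,0],[0,0,0]],
  ],
)

```text
t: 18.23
ee_pos: [619.4, 278.9, 67.4]
orientation: [-3.131, 0.223, -0.008]
ft_force: [-0.4, 0.2, -0.7]
width: 31.2
grasp_force: 0.0
```

Emit:
apply_moves(
  targets=[
    [-1,[0,0,0],[0,0,0]],
    [-1,[0,0,0],[0,0,0]],
    [-1,[0,0,0],[0,0,0]],
  ],
)

```text
t: 18.6
ee_pos: [619.3, 278.8, 67.2]
orientation: [-3.131, 0.223, -0.007]
ft_force: [-0.7, 0.0, 0.6]
width: 24.1
grasp_force: 30.0
```

```bash
python3 g.py 608.5 231.4 66
```

```text
q [ 0.41  0.69  1.59 -0.    0.87  2.12] w 24.1
[[ 9.90000e-01 -1.42000e-01  5.00000e-03  6.19342e+02]
 [-1.42000e-01 -9.90000e-01  2.00000e-03  2.78816e+02]
 [ 5.00000e-03 -3.00000e-03 -1.00000e+00  6.71980e+01]
 [ 0.00000e+00  0.00000e+00  0.00000e+00  1.00000e+00]]
units [-0.08  0.97  0.02]
```

Emit:
apply_moves(
  targets=[
    [-1,[0,0.15,0],[0,0,0]],
    [-1,[0,0.2,0],[0,0,0]],
    [-1,[0,0.2,0],[0,0,0]],
    [-1,[0,0.2,0],[0,0,0]],
    [-1,[0,0.1,0],[0,0,0]],
    [-1,[0,0.06,0],[0,0,0]],
    [-1,[0,0,0],[0,0,0]],
  ],
)

```text
t: 19.48
ee_pos: [613.0, 234.3, 67.2]
orientation: [-3.13, 0.223, -0.008]
ft_force: [0.6, 4.1, 0.6]
width: 23.7
grasp_force: 30.0
```

Emit:
apply_moves(
  targets=[
    [-1,[0,0.06,0],[0,0,0]],
    [-1,[0,0,0],[0,0,0]],
  ],
)

```text
t: 19.73
ee_pos: [612.6, 231.7, 67.2]
orientation: [-3.13, 0.223, -0.008]
ft_force: [1.1, 6.8, 0.4]
width: 24.1
grasp_force: 30.0
```

Emit:
apply_moves(
  targets=[
    [-1,[0,0.06,0],[0,0,0]],
    [-1,[0,0.0,0],[0,0,0]],
  ],
)

```text
t: 19.98
ee_pos: [612.7, 231.7, 67.3]
orientation: [-3.126, 0.223, -0.011]
ft_force: [0.6, 19.5, -2.9]
width: 24.1
grasp_force: 30.1
```

Emit:
apply_moves(
  targets=[
    [-1,[0,0.06,0],[0,0,0]],
    [-1,[0,0,0],[0,0,0]],
  ],
)

```text
t: 20.23
ee_pos: [612.8, 231.6, 67.2]
orientation: [-3.122, 0.223, -0.013]
ft_force: [1.4, 33.0, -8.7]
width: 23.8
grasp_force: 30.0
```

Emit:
apply_moves(
  targets=[
    [-1,[0,0.06,0],[0,0,0]],
    [-1,[0,0,0],[0,0,0]],
  ],
)

```text
t: 20.48
ee_pos: [612.8, 231.6, 67.2]
orientation: [-3.118, 0.223, -0.015]
ft_force: [1.9, 45.4, -13.5]
width: 23.9
grasp_force: 30.0
```

The bar is at the open stop, with force rising and no motion. I unload, release and rise.

Emit:
apply_moves(
  targets=[
    [-1,[0,-0.17,0],[0,0,0]],
    [-1,[0,0,0],[0,0,0]],
    [1,[0,0,0],[0,0,0]],
    [1,[0,0,0],[0,0,0]],
    [1,[0,0,0],[0,0,0]],
    [1,[0,0,0],[0,0,0]],
    [1,[0,0,-1],[0,0,0]],
    [1,[0,0,-1],[0,0,0]],
  ],
)

```text
t: 21.48
ee_pos: [611.5, 229.8, 167.6]
orientation: [-3.132, 0.223, -0.005]
ft_force: [-0.3, 0.1, 0.5]
width: 80.5
grasp_force: 0.0
```

Emit:
apply_moves(
  targets=[
    [1,[-0.8,0.5,-0.8],[0,0,0]],
    [1,[-0.8,0.5,-0.8],[0,0,0]],
    [1,[-0.8,0.5,-0.5],[0,0,0]],
    [1,[-0.8,0.5,0],[0,0,0]],
    [0.2,[-0.8,0,0],[0,0,0]],
    [0.2,[0,0,0],[0,0,0]],
    [0.2,[0,0,0],[0,0,0]],
  ],
)

```text
t: 22.35
ee_pos: [400.1, 159.5, 271.3]
orientation: [-3.131, 0.222, -0.01]
ft_force: [1.2, 0.6, 0.6]
width: 61.0
grasp_force: 0.0
```

```bash
cat > c.py <<'E'
from h import *
# covers and lock in the rack frame (wrist + top views)
p=np.load("rack.npy"); M=np.array([[np.cos(p[2]),-np.sin(p[2])],[np.sin(p[2]),np.cos(p[2])]])
def rk(q): return (M.T@(np.array(q)[:2]-p[:2])).round(1)
if __name__=="__main__":
    o=ctrl.get_obs();T=tool(o); print("TCP rack",rk(T[:2,3]),T[2,3].round(1),"w",o["width"].round(1),"q",o["qpos"].round(2),"tilt",T[:3,2].round(3),"yaw-rel",np.degrees(np.arctan2(T[1,0],T[0,0])-p[2]).round(1))
    for cam in ("wrist","top"):
        im=ctrl.get_image(cam)
        for n,z in (("cover0",14),("lock_tab",27)):
            if n=="cover0":
                for d in ctrl.masks_of(n,cam):
                    m=d["region"]; b=im["pixels"][m].mean(0); c=max(cv2.findContours(m.astype(np.uint8),0,2)[0],key=cv2.contourArea)[:,0]
                    # rim of the top face at z=28 encloses most of the mask; side shows a bit
                    P=np.array([at_z(im,q,28,T)[:2] for q in c.astype(float)],np.float32); (cc,r)=cv2.minEnclosingCircle(P)
                    print(cam,"mask",round(d["score"],2),"bgr",b.round(),"rack",rk(cc),"r",round(r,1))
            for d in ctrl.pinpoint(n,cam): print(cam,n,round(d["score"],2),np.round(d["xy"]),rk(at_z(im,d["xy"],0 if n=="cover0" else z,T)))
    cv2.imwrite("pics/last.png",ctrl.get_image("wrist")["pixels"])
E
python3 c.py
```

```text
Traceback (most recent call last):
  File "c.py", line 6, in <module>
    o=ctrl.get_obs();T=tool(o); print("TCP rack",rk(T[:2,3]),T[2,3].round(1),"w",o["width"].round(1),"q",o["qpos"].round(2),"tilt",T[:3,2].round(3),"yaw-rel",np.degrees(np.arctan2(T[1,0],T[0,0])-p[2]).round(1))
                                                                                 ^^^^^^^^^^^^^^^^
AttributeError: 'float' object has no attribute 'round'
```

```bash
sed -i 's/o\["width"\].round(1)/round(o["width"],1)/; s/o\["qpos"\].round/np.array(o["qpos"]).round/' c.py; python3 c.py
```

```text
TCP rack [-225.8   93.9] 271.3 w 61.0 q [0.35 0.06 1.99 0.   1.08 2.06] tilt [ 0.007  0.002 -1.   ] yaw-rel 0.1
wrist mask 0.95 bgr [199. 105.  65.] rack [-341.2  276.7] r 44.6
wrist mask 0.89 bgr [235. 235. 234.] rack [-178.6   65.1] r 46.1
wrist mask 0.84 bgr [231. 231. 230.] rack [-161.   -37.7] r 47.7
wrist mask 0.61 bgr [ 57.  58. 170.] rack [  -7.2 -238.3] r 47.8
wrist mask 0.58 bgr [ 80.  81. 208.] rack [-148.6 -186.5] r 51.9
wrist mask 0.27 bgr [210. 207. 203.] rack [-348.   155.4] r 35.6
wrist cover0 0.9 [526. 125.] [-153.8 -196. ]
wrist cover0 0.86 [206. 259.] [-364.9  285.7]
wrist cover0 0.73 [344. 146.] [-183.8   65.8]
wrist cover0 0.7 [415. 133.] [-164.6  -36.9]
wrist lock_tab 0.73 [441.  53.] [-65.  -53.8]
wrist lock_tab 0.43 [416. 131.] [-161.5  -30.5]
wrist lock_tab 0.43 [114.  16.] [-24.  356.8]
top mask 0.85 bgr [207. 209. 207.] rack [-179.6   61.5] r 45.5
top mask 0.8 bgr [ 46.  49. 195.] rack [  17.  -250.1] r 46.5
top mask 0.69 bgr [190. 119.  81.] rack [-361.1  280.6] r 45.7
top mask 0.62 bgr [ 51.  54. 198.] rack [-151.4 -193.9] r 45.0
top mask 0.58 bgr [209. 210. 209.] rack [-164.5  -43.8] r 44.2
top mask 0.43 bgr [168. 167. 164.] rack [ 6.3 29.2] r 203.2
top cover0 0.85 [371. 190.] [  18.8 -261.3]
top cover0 0.83 [163. 293.] [-360.5  287.2]
top cover0 0.7 [287. 239.] [-158.9  -34.2]
top cover0 0.7 [344. 246.] [-157.4 -201. ]
top cover0 0.69 [254. 239.] [-173.6   58.8]
top lock_tab 0.67 [298. 206.] [-64.1 -55.8]
```

View pics/last.png

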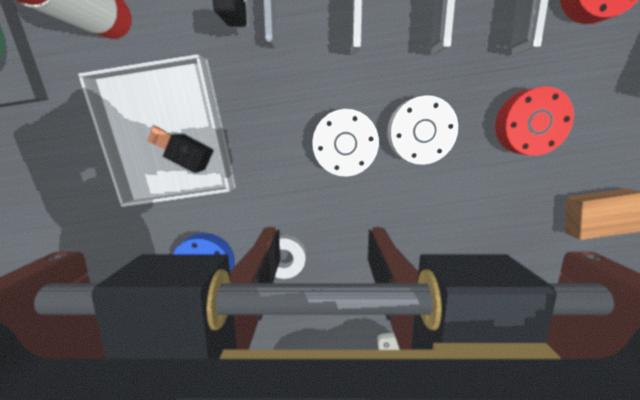

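The picture shows white covers at (346,143) and (424,130), the dividers free and the lock arms in line with them (open). I push the right white cover (A) first into the middle bay, at a 33° heading.

Emit:
apply_moves(
  targets=[
    [0.14,[0,0,0],[0,0,-0.092]],
    [0.14,[0,0,0],[0,0,-0.092]],
    [0.14,[0,0,0],[0,0,-0.092]],
    [0.14,[0,0,0],[0,0,-0.092]],
    [0.14,[-0.45,0.72,0.3],[0,0,0]],
    [0.14,[-0.45,0.72,0.3],[0,0,0]],
    [0.14,[-0.45,0.72,0.3],[0,0,0]],
    [0.14,[-0.45,0.72,0.3],[0,0,0]],
  ],
)

```text
t: 23.8
ee_pos: [378.7, -10.4, 210.1]
orientation: [-3.066, -0.68, -0.01]
ft_force: [1.0, 0.1, 0.2]
width: 49.8
grasp_force: 0.0
```

Emit:
apply_moves(
  targets=[
    [0.14,[0,0,0.8],[0,0,0]],
    [0.14,[0,0,0.8],[0,0,0]],
    [0.14,[0,0,0.8],[0,0,0]],
    [0.14,[0,0,0],[0,0,0]],
    [0.14,[0,0,0],[0,0,0]],
  ],
)

```text
t: 24.42
ee_pos: [380.0, -8.9, 91.2]
orientation: [-3.066, -0.679, -0.009]
ft_force: [0.0, 1.0, 0.2]
width: 50.2
grasp_force: 0.0
```

```bash
cat > s.py <<'E'
from c import *
import sys
# tool-axis shift (units of 50 mm) to a rack-frame TCP x y z [and turn units to relative yaw deg]; shift given in the axes after the turn
a=[float(v) for v in sys.argv[1:]]; T=tool(); o=ctrl.get_obs()
yr=np.degrees(np.arctan2(T[1,0],T[0,0])-p[2])
print("TCP rack",rk(T[:2,3]),round(T[2,3],1),"yawrel",yr.round(1),"w",round(o["width"],1),"zaxis",T[:3,2].round(3),"q",np.round(o["qpos"],2),"F",np.round(o["ft_force"],1))
if len(a)>2:
    ty=a[3] if len(a)>3 else yr; t=np.radians(ty); d=np.array(a[:2])-(M.T@(T[:2,3]-p[:2]))
    print("turn",round(-(ty-yr)/90,3),"shift",np.round([(d[0]*np.cos(t)+d[1]*np.sin(t))/50,(d[0]*np.sin(t)-d[1]*np.cos(t))/50,(T[2,3]-a[2])/50],2))
E
python3 s.py -223.5 -77 10 33; python3 c.py | grep -E "bgr \[2..|TCP"
```

```text
TCP rack [-221.5  -75.6] 91.2 yawrel 33.2 w 50.2 zaxis [ 0.006  0.002 -1.   ] q [-0.06  0.32  2.24  0.    0.58  1.07] F [0.  1.  0.2]
turn 0.003 shift [-0.05  0.    1.62]
TCP rack [-221.5  -75.6] 91.2 w 50.2 q [-0.06  0.32  2.24  0.    0.58  1.07] tilt [ 0.006  0.002 -1.   ] yaw-rel 33.2
wrist mask 0.92 bgr [217. 216. 214.] rack [-162.1  -41.1] r 44.6
wrist mask 0.77 bgr [205. 204. 202.] rack [-178.1   62.3] r 47.7
top mask 0.6 bgr [208. 210. 209.] rack [-143.   -39.1] r 35.8
```

Emit:
apply_moves(
  targets=[
    [0.14,[-0.05,0,0.8],[0,0,0]],
    [0.14,[0,0,0.8],[0,0,0]],
    [0.14,[0.16,0,0],[0,0,0]],
    [0.14,[0.16,0,0],[0,0,0]],
    [0.14,[0.16,0,0],[0,0,0]],
    [0.14,[0.16,0,0],[0,0,0]],
    [0.14,[0.16,0,0],[0,0,0]],
    [0.14,[0.16,0,0],[0,0,0]],
  ],
)

```text
t: 25.88
ee_pos: [419.1, 10.5, 11.2]
orientation: [-3.066, -0.68, -0.002]
ft_force: [-8.3, -4.7, 8.5]
width: 50.2
grasp_force: 5.2
```

```bash
python3 s.py -142.8 -24.6 10 33; python3 c.py | grep -E "bgr \[(1[89]|2)|TCP"
```

```text
TCP rack [-185.6  -50.8] 11.2 yawrel 33.3 w 50.2 zaxis [ 0.001  0.002 -1.   ] q [-0.    0.54  2.18  0.    0.42  1.13] F [-8.3 -4.7  8.5]
turn 0.003 shift [1.   0.03 0.02]
TCP rack [-185.6  -50.8] 11.2 w 50.2 q [-0.    0.54  2.18  0.    0.42  1.13] tilt [ 0.001  0.002 -1.   ] yaw-rel 33.3
wrist mask 0.72 bgr [186. 184. 180.] rack [-176.    62.9] r 48.5
wrist mask 0.56 bgr [202. 201. 198.] rack [-146.1  -24.5] r 44.6
```

Emit:
apply_moves(
  targets=[
    [0.14,[0.16,0,0],[0,0,0]],
    [0.14,[0.16,0,0],[0,0,0]],
    [0.14,[0.16,0.01,0],[0,0,0]],
    [0.14,[0.16,0.01,0],[0,0,0]],
    [0.14,[0.16,0.01,0],[0,0,0]],
    [0.14,[0.16,0,0],[0,0,0]],
    [0.14,[0,0,0],[0,0,0]],
    [0.14,[-0.3,0,0],[0,0,0]],
  ],
)

```text
t: 27.32
ee_pos: [453.2, 23.1, 11.1]
orientation: [-3.067, -0.68, -0.014]
ft_force: [-0.6, -0.1, 0.1]
width: 50.0
grasp_force: 0.0
```

Emit:
apply_moves(
  targets=[
    [0.14,[-0.4,0,0],[0,0,0]],
    [0.14,[0,0,0],[0,0,0.1]],
    [0.14,[0,0,0],[0,0,0.1]],
    [0.14,[0,0,0],[0,0,0.1]],
    [0.14,[0,0,0],[0,0,0.07]],
    [0.14,[0,0,0],[0,0,0]],
  ],
)

```text
t: 28.08
ee_pos: [433.1, 14.3, 10.9]
orientation: [-3.131, 0.227, -0.009]
ft_force: [-0.3, -0.2, -0.9]
width: 49.8
grasp_force: 0.0
```

```bash
python3 s.py -165 0 10 0; python3 c.py | grep -E "bgr \[(1[89]|2)|TCP"
```

```text
TCP rack [-172.3  -45. ] 10.9 yawrel -0.0 w 49.8 zaxis [ 0.006  0.002 -1.   ] q [0.   0.55 2.15 0.   0.43 1.72] F [-0.3 -0.2 -0.9]
turn -0.0 shift [ 0.15 -0.9   0.02]
TCP rack [-172.3  -45. ] 10.9 w 49.8 q [0.   0.55 2.15 0.   0.43 1.72] tilt [ 0.006  0.002 -1.   ] yaw-rel -0.0
wrist mask 0.66 bgr [209. 207. 204.] rack [-102.1    1.3] r 45.0
```

View pics/last.png

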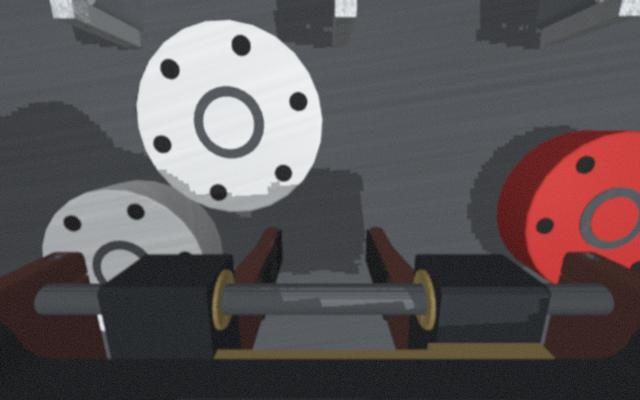

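Cover A stands in line before the middle bay, at (228,122); B is at (120,265), too close for the left finger. So I bring B to the left bay first.

```bash
python3 s.py -242 27.6 100 30.4
```

```text
TCP rack [-172.   -44.7] 10.7 yawrel -0.0 w 49.8 zaxis [ 0.005  0.002 -1.   ] q [0.   0.55 2.15 0.   0.44 1.72] F [-0.1  1.   0.1]
turn -0.338 shift [-0.48 -1.95 -1.79]
```

Emit:
apply_moves(
  targets=[
    [0.14,[0,0,-0.9],[0,0,0]],
    [0.14,[0,0,-0.9],[0,0,0]],
    [0.14,[0,0,0],[0,0,-0.115]],
    [0.14,[0,0,0],[0,0,-0.115]],
    [0.14,[0,0,0],[0,0,-0.11]],
    [0.14,[-0.24,-0.98,0],[0,0,0]],
    [0.14,[-0.24,-0.98,0],[0,0,0]],
    [0.14,[0,0,0],[0,0,0]],
  ],
)

```text
t: 29.52
ee_pos: [371.4, 97.4, 100.4]
orientation: [-3.08, -0.613, -0.006]
ft_force: [0.3, 0.1, 0.2]
width: 50.0
grasp_force: 0.0
```

```bash
python3 s.py -242 27.6 10 30.4; python3 c.py | grep -E "bgr \[(1[89]|2)|TCP"
```

```text
TCP rack [-245.4   28.4] 100.4 yawrel 30.8 w 50.0 zaxis [ 0.003  0.002 -1.   ] q [0.22 0.3  2.23 0.   0.61 1.4 ] F [0.3 0.1 0.2]
turn 0.004 shift [0.05 0.05 1.81]
TCP rack [-245.4   28.4] 100.4 w 50.0 q [0.22 0.3  2.23 0.   0.61 1.4 ] tilt [ 0.003  0.002 -1.   ] yaw-rel 30.8
wrist mask 0.66 bgr [191. 189. 186.] rack [-179.4   65.5] r 44.5
wrist mask 0.61 bgr [208. 206. 203.] rack [-105.1    3.1] r 47.5
top mask 0.84 bgr [209. 210. 209.] rack [-104.2    1. ] r 46.5
top mask 0.59 bgr [190. 110.  60.] rack [-361.8  280.9] r 47.2
top mask 0.44 bgr [205. 207. 206.] rack [-166.    62.2] r 42.2
```

Emit:
apply_moves(
  targets=[
    [0.14,[0.05,0.05,0.9],[0,0,0]],
    [0.14,[0.02,0,0.9],[0,0,0]],
    [0.14,[0.18,0,0],[0,0,0]],
    [0.14,[0.18,0,0],[0,0,0]],
    [0.14,[0.18,0,0],[0,0,0]],
    [0.14,[0.18,0,0],[0,0,0]],
    [0.14,[0.18,0,0],[0,0,0]],
    [0.14,[0.18,0,0],[0,0,0]],
  ],
)

```text
t: 30.98
ee_pos: [426.7, 115.4, 11.6]
orientation: [-3.082, -0.607, -0.003]
ft_force: [-7.9, -2.7, 7.4]
width: 49.8
grasp_force: 4.9
```

```bash
python3 s.py -146 83 10 30; python3 c.py | grep -E "bgr \[(1[89]|2)|TCP"
```

```text
TCP rack [-193.2   54.1] 11.6 yawrel 30.6 w 49.8 zaxis [ 0.002  0.001 -1.   ] q [0.24 0.56 2.13 0.   0.45 1.42] F [-7.9 -2.7  7.4]
turn 0.006 shift [ 1.11 -0.03  0.03]
TCP rack [-193.2   54.1] 11.6 w 49.8 q [0.24 0.56 2.13 0.   0.45 1.42] tilt [ 0.002  0.001 -1.   ] yaw-rel 30.6
wrist mask 0.85 bgr [206. 204. 201.] rack [-103.4    5.3] r 47.9
top mask 0.64 bgr [197. 199. 197.] rack [-103.7   -2.2] r 46.7
```

Emit:
apply_moves(
  targets=[
    [0.14,[0.18,0,0],[0,0,0]],
    [0.14,[0.18,0,0],[0,0,0]],
    [0.14,[0.18,0,0],[0,0,0]],
    [0.14,[0.18,0,0],[0,0,0]],
    [0.14,[0.18,0,0],[0,0,0]],
    [0.14,[0.18,0,0],[0,0,0]],
    [0.14,[0,0,0],[0,0,0]],
    [0.14,[-0.3,0,0],[0,0,0]],
  ],
)

```text
t: 32.42
ee_pos: [465.7, 130.8, 11.3]
orientation: [-3.081, -0.607, -0.013]
ft_force: [0.6, 0.4, 0.1]
width: 49.9
grasp_force: 0.0
```

Emit:
apply_moves(
  targets=[
    [0.14,[-0.5,0,-0.5],[0,0,0]],
    [0.14,[0,0,-0.9],[0,0,0]],
    [0.14,[0,0,0],[0,0,0.115]],
    [0.14,[0,0,0],[0,0,0.115]],
    [0.14,[0,0,0],[0,0,0.11]],
    [0.14,[0,0,0],[0,0,0]],
  ],
)

```text
t: 33.17
ee_pos: [440.1, 120.6, 81.0]
orientation: [-3.131, 0.226, -0.008]
ft_force: [-0.6, -0.5, -0.9]
width: 49.9
grasp_force: 0.0
```

```bash
python3 s.py -162 0 10 0; python3 c.py | grep -E "bgr \[(1[89]|2)|TCP"
```

```text
TCP rack [-180.7   61.1] 81.0 yawrel 0.0 w 49.9 zaxis [ 0.005  0.002 -1.   ] q [0.24 0.42 2.09 0.   0.63 1.95] F [-0.6 -0.5 -0.9]
turn 0.0 shift [0.37 1.22 1.42]
TCP rack [-180.7   61.1] 81.0 w 49.9 q [0.24 0.42 2.09 0.   0.63 1.95] tilt [ 0.005  0.002 -1.   ] yaw-rel 0.0
wrist mask 0.9 bgr [213. 212. 209.] rack [-101.9    2.9] r 45.6
wrist mask 0.81 bgr [207. 205. 202.] rack [-103.   107.3] r 44.7
top mask 0.65 bgr [210. 211. 210.] rack [-103.4    0.5] r 45.6
top mask 0.59 bgr [187. 188. 186.] rack [-92.4  76.6] r 29.8
```

Emit:
apply_moves(
  targets=[
    [0.14,[0.37,0.6,0],[0,0,0]],
    [0.14,[0,0.6,0],[0,0,0]],
    [0.14,[0,0,0.7],[0,0,0]],
    [0.14,[0,0,0.7],[0,0,0]],
    [0.14,[0.18,0,0],[0,0,0]],
    [0.14,[0.18,0,0],[0,0,0]],
    [0.14,[0.18,0,0],[0,0,0]],
    [0.14,[0.18,0,0],[0,0,0]],
  ],
)

```text
t: 34.62
ee_pos: [487.3, 53.7, 11.8]
orientation: [-3.131, 0.227, -0.009]
ft_force: [-4.2, 1.1, -1.2]
width: 50.4
grasp_force: 1.6
```

```bash
python3 s.py -48 0 10 0
```

```text
TCP rack [-124.4    1.8] 11.8 yawrel -0.0 w 50.4 zaxis [ 0.006  0.002 -1.   ] q [0.08 0.59 2.03 0.   0.52 1.8 ] F [-4.2  1.1 -1.2]
turn -0.0 shift [1.53 0.04 0.04]
```

Emit:
apply_moves(
  targets=[
    [0.14,[0.18,0,0],[0,0,0]],
    [0.14,[0.18,0.02,0],[0,0,0]],
    [0.14,[0.18,0.02,0],[0,0,0]],
    [0.14,[0.18,0,0],[0,0,0]],
    [0.14,[0.18,0,0],[0,0,0]],
    [0.14,[0.18,0,0],[0,0,0]],
    [0.14,[0.18,0,0],[0,0,0]],
    [0.14,[0.08,0,0],[0,0,0]],
  ],
)

```text
t: 35.62
ee_pos: [552.9, 42.0, 11.6]
orientation: [-3.131, 0.228, -0.008]
ft_force: [-4.9, 0.9, 1.4]
width: 49.8
grasp_force: 2.9
```

Emit:
apply_moves(
  targets=[
    [0.14,[0.08,0,0],[0,0,0]],
    [0.14,[0,0,0],[0,0,0]],
  ],
)

```text
t: 35.88
ee_pos: [556.1, 41.5, 11.6]
orientation: [-3.131, 0.228, -0.006]
ft_force: [-4.8, 0.6, 2.3]
width: 50.0
grasp_force: 2.7
```

```bash
python3 s.py -47.4 0 10 0
```

```text
TCP rack [-54.5  -0.5] 11.6 yawrel -0.1 w 50.0 zaxis [ 0.004  0.002 -1.   ] q [0.05 0.65 1.88 0.   0.61 1.77] F [-4.8  0.6  2.3]
turn -0.001 shift [ 0.14 -0.01  0.03]
```

Emit:
apply_moves(
  targets=[
    [0.14,[0.08,0,0],[0,0,0]],
    [0.14,[0.08,0,0],[0,0,0]],
  ],
)

```text
t: 36.12
ee_pos: [563.3, 40.4, 11.6]
orientation: [-3.131, 0.228, -0.004]
ft_force: [-5.9, 0.9, 2.9]
width: 50.5
grasp_force: 3.4
```

Emit:
apply_moves(
  targets=[
    [0.14,[0.06,0,0],[0,0,0]],
    [0.14,[0,0,0],[0,0,0]],
  ],
)

```text
t: 36.38
ee_pos: [564.6, 40.1, 11.4]
orientation: [-3.131, 0.228, 0.001]
ft_force: [-10.7, 2.5, 8.9]
width: 50.0
grasp_force: 6.1
```

Emit:
apply_moves(
  targets=[
    [0.14,[0.05,0,0],[0,0,0]],
    [0.14,[0,0,0],[0,0,0]],
  ],
)

```text
t: 36.62
ee_pos: [564.7, 40.1, 11.3]
orientation: [-3.131, 0.228, 0.008]
ft_force: [-18.2, 4.5, 15.0]
width: 50.3
grasp_force: 9.7
```

A is home against the back wall. I withdraw, shut the fingers and turn 90° so the body stays clear of the knob when I push B.

Emit:
apply_moves(
  targets=[
    [0.14,[-0.25,0,0],[0,0,0]],
    [0.14,[-0.9,0,0],[0,0,0]],
    [0.14,[-0.9,0,-0.3],[0,0,0]],
    [-1,[-0.6,0,-0.9],[0,0,0]],
    [-1,[0,0,-0.6],[0,0,0]],
    [-1,[0,-0.9,0],[0,0,0]],
    [-1,[0,-0.9,0],[0,0,0]],
    [-1,[0,0,0],[0,0,-0.1]],
  ],
)

```text
t: 37.62
ee_pos: [453.6, 150.4, 102.1]
orientation: [-3.138, -0.028, -0.016]
ft_force: [-0.4, -0.7, 0.3]
width: 3.5
grasp_force: 0.0
```

Emit:
apply_moves(
  targets=[
    [-1,[0,0,0],[0,0,-0.112]],
    [-1,[0,0,0],[0,0,-0.112]],
    [-1,[0,0,0],[0,0,-0.112]],
    [-1,[0,0,0],[0,0,-0.112]],
    [-1,[0,0,0],[0,0,-0.112]],
    [-1,[0,0,0],[0,0,-0.112]],
    [-1,[0,0,0],[0,0,-0.112]],
    [-1,[0,0,0],[0,0,-0.112]],
  ],
)

```text
t: 38.62
ee_pos: [452.7, 147.9, 101.6]
orientation: [2.375, 2.052, 0.013]
ft_force: [0.3, -0.1, 0.4]
width: 0.7
grasp_force: 0.0
```

```bash
python3 s.py -178 107.5 10 90; python3 c.py | grep -E "bgr \[(1[89]|2)|TCP"
```

```text
TCP rack [-172.2   90. ] 101.6 yawrel 89.9 w 0.7 zaxis [ 0.008  0.003 -1.   ] q [0.29 0.4  2.04 0.   0.69 0.44] F [ 0.3 -0.1  0.4]
turn -0.001 shift [ 0.35 -0.12  1.83]
TCP rack [-172.2   90. ] 101.6 w 0.7 q [0.29 0.4  2.04 0.   0.69 0.44] tilt [ 0.008  0.003 -1.   ] yaw-rel 89.9
wrist mask 0.93 bgr [226. 225. 224.] rack [-105.5  108.4] r 46.9
wrist mask 0.8 bgr [212. 210. 208.] rack [ -2.9 -13.6] r 43.4
wrist mask 0.42 bgr [199. 196. 192.] rack [-343.8  157.9] r 37.5
top mask 0.94 bgr [197. 198. 196.] rack [-1.9 -1.6] r 48.6
top mask 0.66 bgr [199. 201. 200.] rack [-106.8   85.6] r 38.2
```

Emit:
apply_moves(
  targets=[
    [-1,[0.35,-0.12,0.4],[0,0,0]],
    [-1,[0,0,0.7],[0,0,0]],
    [-1,[0,0,0.7],[0,0,0]],
    [-1,[0,0,0],[0,0,0]],
    [-1,[0,0.18,0],[0,0,0]],
    [-1,[0,0.18,0],[0,0,0]],
    [-1,[0,0.18,0],[0,0,0]],
    [-1,[0,0.18,0],[0,0,0]],
  ],
)

```text
t: 40.08
ee_pos: [483.1, 160.1, 12.0]
orientation: [2.384, 2.046, 0.004]
ft_force: [-8.1, 1.3, 7.4]
width: 0.5
grasp_force: 4.0
```

```bash
python3 s.py -58.5 108 10 90; python3 c.py | grep -E "bgr \[(1[89]|2)|TCP"
```

```text
TCP rack [-143.9  106.5] 12.0 yawrel 89.6 w 0.5 zaxis [ 0.002  0.002 -1.   ] q [0.3  0.61 1.99 0.   0.55 0.45] F [-8.1  1.3  7.4]
turn -0.005 shift [0.03 1.71 0.04]
TCP rack [-143.9  106.5] 12.0 w 0.5 q [0.3  0.61 1.99 0.   0.55 0.45] tilt [ 0.002  0.002 -1.   ] yaw-rel 89.6
wrist mask 0.73 bgr [220. 219. 217.] rack [-90.3 113.3] r 46.5
top mask 0.69 bgr [189. 190. 188.] rack [-3.1 -0.9] r 48.3
top mask 0.67 bgr [191. 192. 191.] rack [-91.8  83.9] r 38.6
```

Emit:
apply_moves(
  targets=[
    [-1,[0.03,0.18,0],[0,0,0]],
    [-1,[0,0.18,0],[0,0,0]],
    [-1,[0,0.18,0],[0,0,0]],
    [-1,[0,0.18,0],[0,0,0]],
  ],
)

```text
t: 41.02
ee_pos: [520.0, 156.5, 11.2]
orientation: [2.382, 2.046, 0.007]
ft_force: [-1.6, 0.1, -1.6]
width: 0.4
grasp_force: 1.0
```

Emit:
apply_moves(
  targets=[
    [-1,[0,0.18,0],[0,0,0]],
    [-1,[0,0.18,0],[0,0,0]],
    [-1,[0,0.18,0],[0,0,0]],
    [-1,[0,0.15,0],[0,0,0]],
  ],
)

```text
t: 41.52
ee_pos: [554.4, 151.2, 11.6]
orientation: [2.382, 2.046, 0.008]
ft_force: [-3.6, 0.4, 0.3]
width: 0.3
grasp_force: 1.3
```

```bash
python3 s.py -54 108 10 90; python3 c.py | grep -E "bgr \[(1[89]|2)|TCP"
```

```text
TCP rack [-72.  107.9] 11.6 yawrel 89.6 w 0.3 zaxis [ 0.005  0.002 -1.   ] q [0.25 0.66 1.84 0.   0.63 0.4 ] F [-3.6  0.4  0.3]
turn -0.005 shift [0.   0.36 0.03]
TCP rack [-72.  107.9] 11.6 w 0.3 q [0.25 0.66 1.84 0.   0.63 0.4 ] tilt [ 0.005  0.002 -1.   ] yaw-rel 89.6
wrist mask 0.79 bgr [208. 207. 205.] rack [-18.  114.2] r 46.9
top mask 0.87 bgr [193. 194. 192.] rack [-2.8 -1. ] r 46.7
top mask 0.75 bgr [180. 182. 180.] rack [-20.1  83.4] r 39.4
top mask 0.28 bgr [189. 192. 192.] rack [ 114.8 -398.6] r 47.8
```

Emit:
apply_moves(
  targets=[
    [-1,[0,0.12,0],[0,0,0]],
    [-1,[0,0.12,0],[0,0,0]],
    [-1,[0,0.1,0],[0,0,0]],
    [-1,[0,0.06,0],[0,0,0]],
  ],
)

```text
t: 42.48
ee_pos: [572.6, 148.2, 11.6]
orientation: [2.383, 2.047, 0.004]
ft_force: [-6.0, 1.2, 4.5]
width: 0.5
grasp_force: 3.2
```

Emit:
apply_moves(
  targets=[
    [-1,[0,0.06,0],[0,0,0]],
    [-1,[0,0,0],[0,0,0]],
  ],
)

```text
t: 42.72
ee_pos: [572.8, 148.1, 11.4]
orientation: [-2.381, -2.045, 0.002]
ft_force: [-13.3, 3.7, 10.7]
width: 0.4
grasp_force: 7.0
```

Emit:
apply_moves(
  targets=[
    [-1,[0,0.05,0],[0,0,0]],
    [-1,[0,0,0],[0,0,0]],
  ],
)

```text
t: 42.98
ee_pos: [572.8, 147.9, 11.4]
orientation: [-2.379, -2.042, 0.008]
ft_force: [-21.3, 6.7, 19.0]
width: 0.4
grasp_force: 11.1
```

Emit:
apply_moves(
  targets=[
    [-1,[0,-0.25,0],[0,0,0]],
    [-1,[0,-0.9,0],[0,0,0]],
    [-1,[0,-0.9,-0.3],[0,0,0]],
    [1,[0,-0.4,-0.9],[0,0,0]],
    [1,[0,0,-0.9],[0,0,0]],
    [1,[0,0,-0.9],[0,0,0]],
    [1,[0,0,-0.9],[0,0,0]],
    [1,[0,0,0],[0,0,0.1]],
  ],
)

```text
t: 43.98
ee_pos: [459.9, 166.4, 210.1]
orientation: [2.536, 1.847, 0.021]
ft_force: [0.8, 0.1, -0.2]
width: 47.2
grasp_force: 0.0
```

Emit:
apply_moves(
  targets=[
    [1,[0,0,0],[0,0,0.112]],
    [1,[0,0,0],[0,0,0.112]],
    [1,[0,0,0],[0,0,0.112]],
    [1,[0,0,0],[0,0,0.112]],
    [1,[0,0,0],[0,0,0.112]],
    [1,[0,0,0],[0,0,0.112]],
    [1,[0,0,0],[0,0,0.112]],
    [1,[0,0,0],[0,0,0.112]],
  ],
)

```text
t: 44.98
ee_pos: [457.6, 165.6, 206.3]
orientation: [-3.13, 0.237, -0.01]
ft_force: [-0.6, 0.6, 0.3]
width: 88.0
grasp_force: 0.0
```

```bash
python3 s.py -27 195 200 0; python3 c.py | grep -E "bgr|TCP"; python3 - <<'E'
from c import *
T=tool();im=ctrl.get_image("wrist")
print([(d["score"],rk(at_z(im,d["xy"],80,T))) for d in ctrl.pinpoint("lock_knob","wrist")])
E
```

```text
TCP rack [-169.9  108.2] 206.3 yawrel -0.4 w 88.0 zaxis [ 0.006  0.002 -1.   ] q [0.32 0.24 1.95 0.   0.95 2.04] F [-0.6  0.6  0.3]
turn -0.004 shift [ 2.86 -1.74  0.13]
TCP rack [-169.9  108.2] 206.3 w 88.0 q [0.32 0.24 1.95 0.   0.95 2.04] tilt [ 0.006  0.002 -1.   ] yaw-rel -0.4
wrist mask 0.96 bgr [206. 109.  68.] rack [-375.2  256.9] r 41.3
wrist mask 0.91 bgr [ 44.  45. 128.] rack [  -4.1 -208. ] r 34.3
wrist mask 0.83 bgr [ 76.  76. 201.] rack [-148.7 -184.7] r 53.7
wrist mask 0.81 bgr [222. 221. 220.] rack [-3.7  1.9] r 47.9
wrist mask 0.67 bgr [227. 226. 225.] rack [ -2.3 107.2] r 45.9
wrist mask 0.48 bgr [133. 130. 126.] rack [ -19.7 -158.7] r 48.3
top mask 0.81 bgr [192. 194. 192.] rack [ -2.3 104.2] r 47.8
top mask 0.67 bgr [197. 198. 197.] rack [-3.1 -2.4] r 47.2
top mask 0.65 bgr [ 44.  48. 195.] rack [-150.8 -195. ] r 43.7
top mask 0.62 bgr [ 46.  48. 189.] rack [  16.1 -249.4] r 47.1
top mask 0.52 bgr [153. 153. 150.] rack [ 0.6 27.2] r 199.5
[(0.93, array([-27.5, 196.9]))]
```

View pics/last.png

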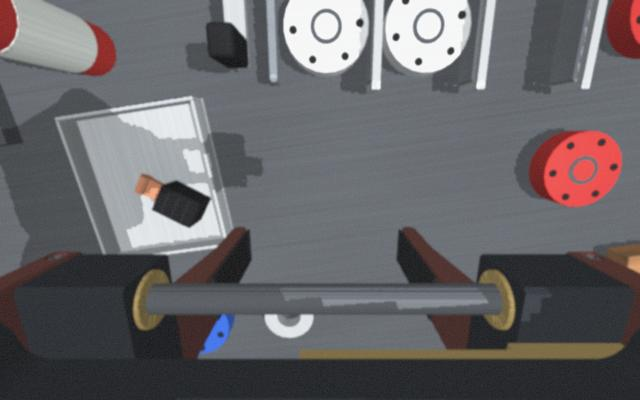

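Both white covers sit home in the left and middle bays at (326,27) and (428,27). The plug is in the tray. Now I lock.

Emit:
apply_moves(
  targets=[
    [1,[0.71,-0.44,0],[0,0,0]],
    [1,[0.71,-0.44,0],[0,0,0]],
    [1,[0.71,-0.44,0],[0,0,0]],
    [1,[0.71,-0.44,0],[0,0,0]],
    [1,[0,0,0.7],[0,0,0]],
    [1,[0,0,0.7],[0,0,0]],
    [1,[0,0,0.7],[0,0,0]],
    [1,[0,0,0.7],[0,0,0]],
  ],
)

```text
t: 46.52
ee_pos: [611.0, 232.5, 65.8]
orientation: [-3.131, 0.227, -0.008]
ft_force: [0.4, 0.2, -0.7]
width: 87.7
grasp_force: 0.0
```

Emit:
apply_moves(
  targets=[
    [-1,[0,0,0],[0,0,0]],
    [-1,[0,0,0],[0,0,0]],
    [-1,[0,0,0],[0,0,0]],
    [-1,[0,0,0],[0,0,0]],
    [-1,[0,0,0],[0,0,0]],
    [-1,[0,0,0],[0,0,0]],
    [-1,[0,0,0],[0,0,0]],
    [-1,[0,0,0],[0,0,0]],
  ],
)

```text
t: 47.52
ee_pos: [611.0, 232.3, 67.2]
orientation: [-3.131, 0.227, -0.008]
ft_force: [-0.5, -1.0, 2.6]
width: 24.0
grasp_force: 30.0
```

```bash
python3 s.py -27 249 66 0
```

```text
TCP rack [-27.7 196.2] 67.2 yawrel -0.0 w 24.0 zaxis [ 0.005  0.002 -1.   ] q [ 0.35  0.66  1.65 -0.    0.83  2.06] F [-0.5 -1.   2.6]
turn -0.0 shift [ 0.01 -1.06  0.02]
```

Emit:
apply_moves(
  targets=[
    [-1,[0,-0.15,0],[0,0,0]],
    [-1,[0,-0.2,0],[0,0,0]],
    [-1,[0,-0.2,0],[0,0,0]],
    [-1,[0,-0.2,0],[0,0,0]],
    [-1,[0,-0.15,0],[0,0,0]],
    [-1,[0,-0.1,0],[0,0,0]],
    [-1,[0,-0.06,0],[0,0,0]],
    [-1,[0,0,0],[0,0,0]],
  ],
)

```text
t: 48.52
ee_pos: [618.4, 284.4, 67.2]
orientation: [-3.132, 0.227, -0.007]
ft_force: [-1.0, -3.9, 3.1]
width: 23.9
grasp_force: 30.0
```

Emit:
apply_moves(
  targets=[
    [-1,[0,-0.06,0],[0,0,0]],
    [-1,[0,0,0],[0,0,0]],
  ],
)

```text
t: 48.78
ee_pos: [618.5, 285.5, 67.1]
orientation: [3.132, -0.227, 0.005]
ft_force: [-3.1, -11.5, 5.6]
width: 24.0
grasp_force: 30.0
```

Emit:
apply_moves(
  targets=[
    [-1,[0,-0.06,0],[0,0,0]],
    [-1,[0,0,0],[0,0,0]],
  ],
)

```text
t: 49.02
ee_pos: [618.5, 285.5, 67.0]
orientation: [3.128, -0.227, 0.002]
ft_force: [-2.6, -25.0, 10.3]
width: 23.8
grasp_force: 30.0
```

Emit:
apply_moves(
  targets=[
    [-1,[0,-0.06,0],[0,0,0]],
    [-1,[0,0,0],[0,0,0]],
  ],
)

```text
t: 49.28
ee_pos: [618.4, 285.5, 66.9]
orientation: [3.124, -0.227, -0.001]
ft_force: [-2.9, -35.8, 14.2]
width: 23.8
grasp_force: 30.0
```

```bash
python3 s.py -27 249 66 0
```

```text
TCP rack [-28. 250.] 66.9 yawrel -0.0 w 23.8 zaxis [-0.001 -0.01  -1.   ] q [ 0.42  0.69  1.57 -0.01  0.88  2.14] F [ -2.9 -35.8  14.2]
turn -0.0 shift [0.02 0.02 0.02]
```

Travel was 54 mm and ended on the stop. I unload, release, retreat and check.

Emit:
apply_moves(
  targets=[
    [-1,[0,0.14,0],[0,0,0]],
    [-1,[0,0,0],[0,0,0]],
    [1,[0,0,0],[0,0,0]],
    [1,[0,0,0],[0,0,0]],
    [1,[0,0,0],[0,0,0]],
    [1,[0,0,0],[0,0,0]],
    [1,[0,0,-0.9],[0,0,0]],
    [1,[0,0,-0.9],[0,0,0]],
  ],
)

```text
t: 50.28
ee_pos: [618.1, 286.7, 157.6]
orientation: [-3.131, 0.228, -0.006]
ft_force: [0.8, -0.3, 0.0]
width: 80.3
grasp_force: 0.0
```

Emit:
apply_moves(
  targets=[
    [1,[0,0,-0.9],[0,0,0]],
    [1,[-0.8,0.4,-0.5],[0,0,0]],
    [1,[-0.8,0.8,-0.3],[0,0,0]],
    [1,[-0.8,0.8,0],[0,0,0]],
    [1,[0,0.8,0],[0,0,0]],
    [1,[0,0,0],[0,0,0]],
    [1,[0,0,0],[0,0,0]],
  ],
)

```text
t: 51.15
ee_pos: [479.7, 165.8, 241.6]
orientation: [-3.13, 0.229, -0.009]
ft_force: [0.1, -0.1, -0.7]
width: 87.5
grasp_force: 0.0
```

```bash
python3 c.py | grep -E "bgr \[(1[89]|2)|TCP|tab"; python3 - <<'E'
from c import *
T=tool();im=ctrl.get_image("wrist")
print([(d["score"],rk(at_z(im,d["xy"],80,T))) for d in ctrl.pinpoint("lock_knob","wrist")])
E
```

```text
TCP rack [-148.   111.5] 241.6 w 87.5 q [0.31 0.22 1.87 0.   1.04 2.03] tilt [ 0.006  0.003 -1.   ] yaw-rel -0.1
wrist mask 0.97 bgr [221. 220. 218.] rack [-0.3  9.4] r 45.4
wrist mask 0.75 bgr [227. 226. 224.] rack [ -0.4 100.9] r 44.7
wrist mask 0.66 bgr [215. 115.  72.] rack [-377.9  263.6] r 41.5
wrist lock_tab 0.79 [416. 111.] [-60.8  -2.2]
wrist lock_tab 0.25 [294. 311.] [-343.6  157.4]
top mask 0.85 bgr [190. 191. 190.] rack [ -2.3 -10.4] r 44.2
top mask 0.72 bgr [185. 186. 185.] rack [-3.9 98. ] r 46.0
top lock_tab 0.64 [281. 202.] [-57.7  -2.5]
[(0.88, array([-29.7, 252. ]))]
```

View pics/last.png

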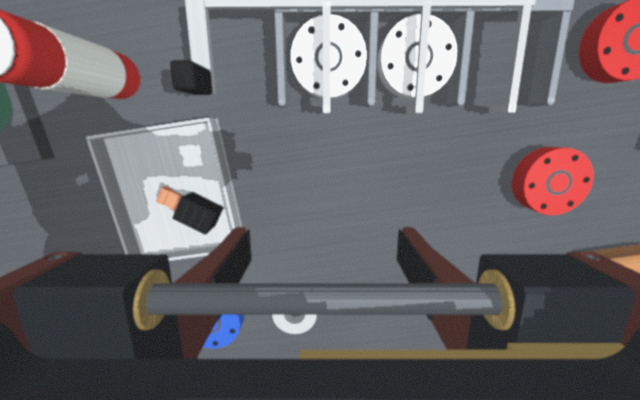

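The lock arms cross the middle of the bays and both white covers, at (328,55) and (419,55). The plug lies in the tray at (195,208). I hand in.

```bash
python3 -c "
from workcell import ctrl
print(ctrl.close_job())"
```

```text
the job is handed in; nothing more can be done
None
```

The job is handed in: the plug is in the parts tray, both aluminium covers are against the back of the rack (left and middle bays), the lock bar is on its locked stop, and I touched nothing else.

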